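# Slide the locked jar carriage under the filling funnel

### The job

Press down the black locking pad on the jar carriage and, keeping it held down, slide the carriage along its rail fully against the end stop on the filling funnel's side (not the capping press's side), so that the open jar stands under the funnel. Then let the pad spring up and move clear. Do not touch or lift the jar, and leave the other things on the table where they are.

Things in the scene. Friction and masses are not known exactly. Their poses are not given: they have to be found in the camera images.
- pad_top (a point): Centre of the top of the black spring locking pad, on the robot's side of the carriage: 46 mm (x) by 70 mm (y, along the rail), with a lip 4 mm high, 6 mm wide along both y ends and 58 mm of flat between. Released it is 64 mm above the table, 14 mm above the fixed frame round it; it goes straight down by up to 8 mm. Moves with the carriage. z up, y along the rail, x towards the jar.
- lock_pad (a joint): How far the locking pad is pressed, m: 0 released, 0.008 fully down; it springs back by itself. 3.5 N starts it, 8.5 N holds it fully down. Released, its pin locks the carriage in a notch (one every 12.5 mm, one at each end stop, about 1 mm of play); the pin is clear from 4 mm. It counts as held down from 5 mm. Let up on the way, it catches in the next notch.
- carriage (a joint): Carriage position along the rail's +y, m: 0 at mid rail (its start), end stops at -0.100 and +0.100. A steel plate 225 mm (x) by 100 mm (y), top 36 mm above the table, 0.6 kg; the pad's centre is 75 mm from the rail's middle line on the robot's side, the jar's 65 mm on the far side. Unlocked, about 1 N moves it; a fingertip's friction on the held pad, or its lips, takes it along.
- rail: The fixed rail: aluminium bed 60 mm by 340 mm, with dark steel end stop blocks 46 mm high at both ends. Origin under its middle on the table; y along the rail, x away from the robot, z up. Its place varies and it is turned by up to 0.3 rad.
- tray (a point): Centre of the jar's place on the carriage, on the plate's top (36 mm above the table), between four steel pegs 12 mm high. Axes as the rail's. 140 mm beyond the pad's centre in x.
- jar: Open empty glass jar, 72 mm in diameter (62 mm at the neck and mouth), 105 mm high, 0.2 to 0.45 kg, standing loose between the pegs on the carriage. Origin at the centre of its underside, z up. Not to be touched.
- spout (a point): Lower mouth of the filling funnel (steel, 84 mm wide, top 236 mm above the table), 155 mm above the table, on a column behind the rail (90 mm farther in x, 80 mm square foot). It is above the tray's centre when the carriage is against the end stop on that side; it may be at the rail's +y or -y end.
- press (a point): Centre of the underside of the capping press's round plate (72 mm wide, a wooden cross bar above it, top 237 mm above the table), 160 mm above the table, on the same kind of column at the other end of the rail. Not used.
- pickle_jar: Bystander: full closed amber glass jar, 76 mm wide, 125 mm high, loose, behind the rail between the columns. Origin under its centre.
- screw_band: Bystander: loose brass screw band, 72 mm ring, 16 mm high, lying before the rail. Origin under its centre.
- spoon: Bystander: loose wooden spoon 200 mm long, lying before the rail. Origin at about its middle, x along it.
- bowl: Bystander: loose blue bowl, 120 mm wide, 50 mm high, beyond the rail's +y end. Origin under its centre.
- oil_bottle: Bystander: loose green glass bottle, 60 mm wide, 190 mm high, beyond the rail's -y end. Origin under its centre.
- spice_tin: Bystander: loose tin, 60 mm wide, 80 mm high, beyond the rail's -y end. Origin under its centre.
Things that resemble listed ones, but are neither listed nor needed, are in the scene too. Leave any blue, green or turquoise look-alike of the part that bears spout alone.

How it is judged:
On the way, in this order (a step that is already met when the one before it is completed fails the run):
1. the locking pad is held down (value of joint lock_pad above 0.005 m), for 0.1 s.
2. the carriage is against the end stop on the funnel's side with the pad still held down (horizontal distance between tray and spout below 0.006 m and value of joint lock_pad above 0.005 m), for 0.1 s.
At the end, for the whole second after the job is handed in: The carriage is within 6 mm of the funnel-side end stop (tray centre under the spout), the pad is up again (pressed less than 1.5 mm), and the jar stands upright (within 0.1 rad) and still on its place, within 10 mm of the tray's centre (horizontal distance between tray and spout below 0.006 m and value of joint lock_pad below 0.0015 m and horizontal distance between jar and tray below 0.01 m and angle between jar's own z axis and vertical below 0.1 rad and z of jar in the frame of tray below 0.005 m and linear speed of jar below 0.02 m/s); the robot touches nothing.
It fails at once if the locking pad is let up on the way, between start and end stop (value of joint lock_pad below 0.003 m and (value of joint carriage between 0.005 and 0.092 m or value of joint carriage between -0.092 and -0.005 m)).
It fails at once if the robot touches the jar (contact force between any of the arm, the fingers and jar above 0.5 N).
It fails at once if the jar is lifted or tipped (z of jar in the frame of tray above 0.01 m or angle between jar's own z axis and vertical above 0.25 rad).
It fails at once if a bystander is moved more than 20 mm (distance of any of pickle_jar, screw_band, spoon, bowl, oil_bottle, spice_tin from where it was at the start of the episode above 0.02 m).
It also fails if it takes over 32 s, if anything falls off the work surface, if the arm or the gripper's body presses on something with over 40 N, if the wrist force passes 120 N, or if a joint passes its speed limit or range.

### The arm

A 6-joint arm with a two-finger parallel gripper is mounted at the origin on the work surface. World frame = base frame: x ahead of the robot, y to its left, z up, the work surface at z = 0. Lengths are in m, angles in rad, forces in N, time in s.
With the tool pointing down it reaches from about 0.2 to 0.875 m from the base axis. Payload 3.4 kg.
Tool frame: the origin (TCP) lies between the finger pads; the fingertips stand 25 mm ahead of it and the grasp point (between the pads) lies 6 mm ahead of it (r.nose_length is the z of the fingertips in the tool frame, in m); z points along the fingers, y is the line along which they close (so a half turn about z gives the same grasp; the last joint's range is limited). The gripper opens to 94 mm and grips with 3 to 60 N. Pads are 16 mm wide; open, the fingers measure 119 mm over their backs; the gripper's body (75 mm by 177 mm) begins 78 mm behind the grasp point.
Start: joints at [-1.268, 0.276, 1.505, -0, 1.361, -0.121], TCP at [0.236, -0.524, 0.23] pointing down, gripper open.
Joint ranges: [-2.89, 2.89], [-0.75, 2.08], [0.22, 2.7], [-1.18, 4.32], [0.11, 2.71], [-2.7, 2.7]. Speed limits (rad/s): [2.57, 2.57, 3.14, 3.14, 3.14, 3.14].

### API

Orientations are given as a unit quaternion [w, x, y, z].
In Python, from plant import r, gripper_to, inverse_kinematics, vision, models, telemetry gives the robot as it stands. Calls block until the motion is done:
- r.move_to(position, orientation): joint-space move of the TCP to a pose.
- r.move_l(position, rot=None, vel=0.15, guard=None): straight line of the TCP; rot=None keeps the orientation; vel is the mean speed in m/s. With guard (N) it stops when the force on the tool has changed by that much, and returns True; else False.
- r.movej(angles): joint-space move.
- gripper_to(opening, f_grip=None): finger opening in m; f_grip is the grip in N (None keeps the last); returns when the fingers have stopped.
- r.hold(seconds).
- inverse_kinematics(position, orientation): joint angles nearest the present ones, or None.
- vision.snapshot(name): name is "scene" or "side" or "wrist"; returns the picture (384x512x3 uint8, red, green, blue); there is no depth.
- vision.get_calibration(name): a dict with "fx", "fy", "cx", "cy" (pixels), "position" and "orientation" of the camera in the world. Camera axes: x right, y down, z forward; pixel columns grow to the right and rows downward; lengths in m; the calibration is good to about 2 mm. The wrist camera is an equidistant fisheye: a pixel r from the principal point sees the ray r / f radians off the axis. A picture is of the moment at which its call begins: read the wrist's pose just before it. get_calibration takes no time and is no camera call; for the wrist camera it gives the pose at the moment of the call.
A pose or a line that the arm cannot do raises r.PlanningError and nothing moves.
- r.sign_off(): hands the job in; it is judged then, once.
Trained networks look in the newest picture that a camera, given by its name, has taken for a name from the list of things; names that differ only in an ending like _2 or _b are one class to them, and where a whole thing is asked for, a point or a joint stands for the part that bears it (a point fixed in the world has none). Each returns a list of dicts, best first, with "score" (0 to 1); they miss things now and then, are a little off and sometimes report something else, mostly with a low value. They report only what shows in the picture. A call takes as long as a camera call. They do not tell look-alikes from the thing itself.
- models.boxes_of(thing, camera): "at" ([x, y, z] in m, in world coordinates, good to about 4 mm: the middle of the surface that is visible of it).
- models.regions_of(thing, camera): "pixels" (384x512 bool, what is visible of it).
- models.mark_of(thing, camera): "at" ([x, y, z] in m, in world coordinates, good to about 4 mm: a listed point, or the origin of a listed thing).
Readings, each from a call of its own:
- telemetry.current_t(): time.
- telemetry.current_joints(): joint angles.
- telemetry.current_dq(): joint speeds.
- telemetry.current_joint_efforts(): joint torques, N m.
- telemetry.current_ee_pos(): TCP position.
- telemetry.current_tool_rot(): TCP orientation.
- telemetry.current_wrist_force(): force on the tool from outside, world axes, zero at the start.
- telemetry.current_torque(): the same for the moment, N m.
- telemetry.current_opening(): finger opening in m.
- telemetry.current_finger_force(): force on a finger pad.
Only numpy, scipy, OpenCV 4.12 (cv2) and the standard library are available. Lean on these libraries where they do the work, as an engineer would, in place of code of your own. Each camera call takes 0.05 s, during which the arm holds its last target. There are 200 camera calls.

## Working session

There is one attempt and no reset: what is moved stays moved. The work goes in short steps, each a Python script; the robot and the scene stay as the last script left them, time stands still between calls to the robot, and variables do not carry over. Pictures are saved under pics/ and viewed, at most 10 in all, crops included, and the job is handed in when it is done.

```bash
ls; mkdir -p pics; python3 - <<'E'
from plant import r, vision, models, telemetry
import cv2, numpy as np
ims=[]
for c in ("scene","side"):
    im=vision.snapshot(c); ims.append(im)
    for n in ("pad_top","tray","spout","press","rail","jar"):
        for d in models.mark_of(n,c)[:3]: print(c,n,np.round(d["at"],3),round(d["score"],2))
    print(vision.get_calibration(c))
cv2.imwrite("pics/a.png",ims[0][:,:,::-1]); cv2.imwrite("pics/b.png",ims[1][:,:,::-1])
print(telemetry.current_t(), r.nose_length, telemetry.current_tool_rot())
E
```

```text
pics
scene pad_top [0.484 0.103 0.062] 0.47
scene tray [0.624 0.067 0.034] 0.94
scene spout [ 0.53  -0.381  0.154] 0.81
scene spout [ 0.191 -0.339  0.153] 0.76
scene spout [ 0.782 -0.169  0.156] 0.72
scene press [0.648 0.165 0.161] 0.89
scene rail [0.56  0.079 0.002] 0.61
scene rail [ 0.552 -0.195 -0.002] 0.41
scene jar [0.626 0.067 0.036] 0.66
{'fx': 397.13999669582756, 'fy': 397.13999669582756, 'cx': 260.04908621718704, 'cy': 189.98295618708156, 'position': array([ 1.22048843, -0.46660824,  0.99754938]), 'orientation': array([-0.31143686,  0.83365413,  0.42605692, -0.16279858])}
side pad_top [0.486 0.101 0.066] 0.57
side tray [0.624 0.068 0.035] 0.76
side spout [ 0.778 -0.176  0.157] 0.96
side spout [ 0.6   -0.029  0.153] 0.92
side spout [ 0.526 -0.377  0.158] 0.8
side press [0.648 0.164 0.159] 0.89
side rail [0.418 0.212 0.003] 0.32
side jar [0.619 0.067 0.033] 0.77
{'fx': 465.0676232425983, 'fy': 465.0676232425983, 'cx': 251.03938595469646, 'cy': 185.576128489168, 'position': array([0.2693606 , 1.07870806, 0.86985829]), 'orientation': array([ 0.06333286, -0.13336672,  0.87242427, -0.46591647])}
0.7 0.025 [ 4.75187673e-05  9.77629334e-01  2.10335170e-01 -3.06410737e-06]
```

View pics/a.png

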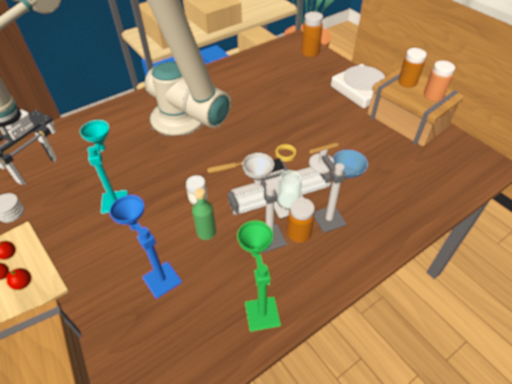

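View pics/b.png

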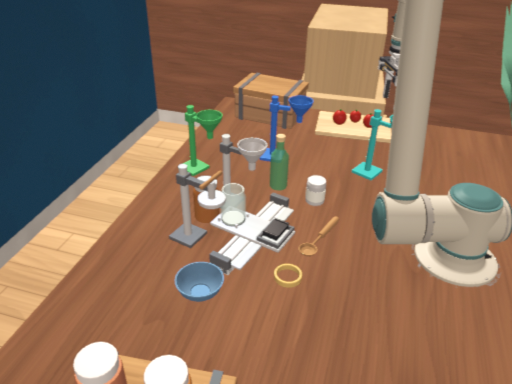

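The scene view shows three coloured look-alike funnels: teal, blue and green. The steel funnel is beside the rail at about (258,165), and the press is at about (325,165). In the side view the steel funnel is at (252,152), the pad at (275,231) and the press at (210,200). The funnel is therefore at the -y end, at (0.600,-0.029). The tray–spout distance comes out at 99 mm and the tray–pad distance at 140 mm, both matching the given sizes. The rail yaw is about -0.243.

```bash
cat > h.py <<'E'
import numpy as np, cv2
from scipy.spatial.transform import Rotation as R
from plant import r, gripper_to, inverse_kinematics, vision, models, telemetry
Y=np.array([0.241,0.970,0]); Y/=np.linalg.norm(Y); X=np.array([Y[1],-Y[0],0])
Q=R.from_matrix(np.column_stack([X,-Y,[0,0,-1]])).as_quat()[[3,0,1,2]]
E
python3 - <<'E'
from h import *
for n in ("oil_bottle","spice_tin"):
    for d in models.mark_of(n,"side")[:2]: print(n,np.round(d["at"],3),round(d["score"],2))
p=np.array(telemetry.current_ee_pos()); 
r.move_l(p+[0,0,0.15],vel=0.25)
r.move_to([0.45,0.10,0.30],Q)
gripper_to(0.0)
im=vision.snapshot("wrist")
cv2.imwrite("pics/c.png",im[:,:,::-1])
for n in ("pad_top","tray","rail"):
    for d in models.mark_of(n,"wrist")[:3]: print(n,np.round(d["at"],3),round(d["score"],2))
print(telemetry.current_t(),telemetry.current_ee_pos(),telemetry.current_opening(),telemetry.current_wrist_force(),telemetry.current_joints())
E
```

```text
oil_bottle [ 0.551 -0.195 -0.002] 0.93
spice_tin [ 0.419 -0.149  0.001] 0.75
spice_tin [0.619 0.065 0.032] 0.58
pad_top [0.624 0.071 0.038] 0.71
pad_top [0.486 0.102 0.063] 0.59
tray [ 0.603 -0.027  0.154] 0.69
rail [ 0.558  0.081 -0.   ] 0.8
rail [0.644 0.162 0.161] 0.68
rail [0.368 0.031 0.001] 0.18
5.5333 [0.44999879 0.09999265 0.29999056] 0.00023206747752643764 [ 0.5182491  -0.32236552 -0.53218361] [ 6.75508919e-02  6.70304036e-02  1.59801219e+00 -2.77851893e-05
  1.47655735e+00  1.88188150e+00]
```

View pics/c.png

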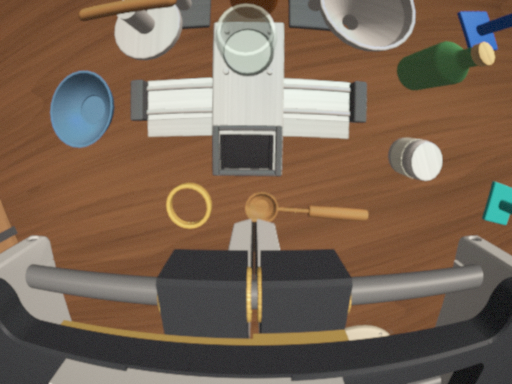

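The wrist view shows the pad at (248,152), with the rail level in the picture. The steel funnel is to the right (-y) and the bottle and tin are clear of the sweep. The pad is at about (0.485,0.102), so I press it next.

```bash
python3 - <<'E'
from h import *
P=np.array([0.485,0.102,0])
r.move_to(P+[0,0,0.12],Q)
f0=np.array(telemetry.current_wrist_force())
print("guard",r.move_l(P+[0,0,0.0805],vel=0.04,guard=25))
r.hold(0.3)
p=telemetry.current_ee_pos(); f=np.array(telemetry.current_wrist_force())-f0
print(p,f,telemetry.current_t())
E
```

```text
guard False
[0.48472641 0.10203715 0.0812021 ] [-2.53571783  1.15227356  9.62517682] 7.725
```

Pressed about 7.8 mm with 9.6 N. Next I slide toward the funnel in short legs, checking forces on the way.

```bash
python3 - <<'E'
from h import *
P=np.array([0.485,0.102,0.0797])
for s in (0.03,0.098):
    g=r.move_l(P-Y*s,vel=0.05,guard=20)
    print(s,g,telemetry.current_ee_pos(),telemetry.current_wrist_force(),telemetry.current_t())
im=vision.snapshot("wrist")
cv2.imwrite("pics/d.png",im[:,:,::-1])
for n in ("pad_top","jar"):
    for d in models.mark_of(n,"wrist")[:3]: print(n,np.round(d["at"],3),round(d["score"],2))
E
```

```text
0.03 False [0.47716378 0.07289249 0.08107906] [-4.28158388 -0.46829546 16.69199937] 8.475
0.098 False [0.46009892 0.00735449 0.08103824] [-5.52602588  1.38055917 17.51293189] 9.9833
pad_top [0.463 0.007 0.058] 0.64
jar [ 0.601 -0.024  0.038] 0.69
```

View pics/d.png

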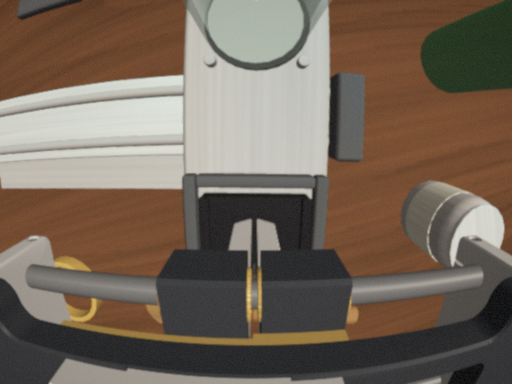

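The carriage came along with the fingers centred on the pad at (255,235), and its edge is almost at the end stop block at (332,115). I push on until the stop reacts.

```bash
python3 - <<'E'
from h import *
P=np.array([0.485,0.102,0.0797])
for s in (0.102,0.106,0.110):
    g=r.move_l(P-Y*s,vel=0.03,guard=12); r.hold(0.15)
    p=telemetry.current_ee_pos(); f=np.array(telemetry.current_wrist_force())
    print(s,g,"along",(p-P)@Y,p[2],"Fy",f@Y,f[2],telemetry.current_t())
    if f@Y>6: break
im=vision.snapshot("wrist")
cv2.imwrite("pics/e.png",im[:,:,::-1])
E
```

```text
0.102 False along -0.10047417348525739 0.08104583299898009 Fy 4.290910680393491 17.277349212816375 10.5667
0.106 False along -0.1031139282303639 0.08109770105355847 Fy 8.64686353923788 14.90284009553249 11.0
```

View pics/e.png

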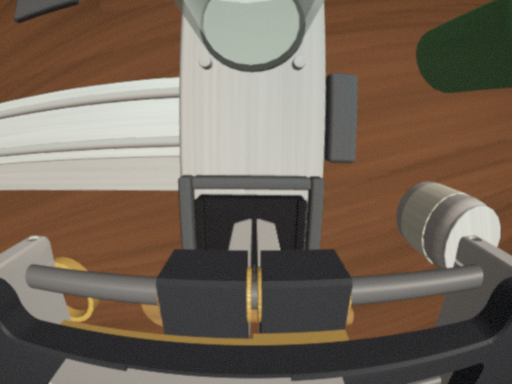

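The carriage edge is at the stop block (327,115). The lateral force has risen to 8.6 N and the finger has slipped about 3 mm on the pad, so the carriage is at the end stop. I lift off and check.

```bash
python3 - <<'E'
from h import *
p=np.array(telemetry.current_ee_pos())
r.move_l([p[0],p[1],0.14],vel=0.06)
r.move_l(np.array([p[0],p[1],0.30])-X*0.06,vel=0.2)
vision.snapshot("wrist")
im=vision.snapshot("side"); cv2.imwrite("pics/f.png",im[:,:,::-1])
for c in ("side","wrist"):
  for n in ("pad_top","tray","jar","spout"):
    for d in models.mark_of(n,c)[:4]: print(c,n,np.round(d["at"],3),round(d["score"],2))
print(telemetry.current_t())
E
```

```text
side pad_top [0.463 0.008 0.067] 0.54
side tray [ 0.598 -0.031  0.035] 0.89
side jar [ 0.595 -0.029  0.031] 0.97
side jar [ 0.619  0.333 -0.   ] 0.59
side spout [ 0.781 -0.173  0.156] 0.97
side spout [ 0.598 -0.028  0.154] 0.74
side spout [ 0.194 -0.336  0.156] 0.71
side spout [ 0.528 -0.38   0.159] 0.63
wrist pad_top [0.46  0.008 0.065] 0.84
wrist jar [0.614 0.33  0.001] 0.7
wrist jar [ 0.597 -0.026  0.033] 0.56
wrist spout [0.647 0.163 0.16 ] 0.58
13.7167
```

View pics/f.png

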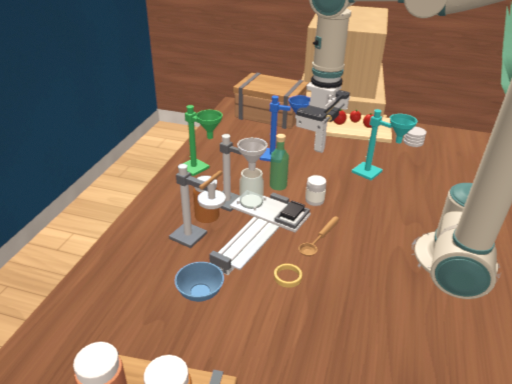

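The jar stands under the steel funnel at (252,185), the pad is up at about 65 mm, the arm is clear and the bystanders have not moved.

```bash
python3 -c "
from plant import r
print(r.sign_off())"
```

```text
the job is handed in; nothing more can be done
None
```

The carriage is against the funnel-side end stop with the jar under the funnel, the pad is up and the arm is clear; the job is handed in (about 14 s used), but sign-off returned no verdict.

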